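Push the stuck module out of the yellow test socket

TASK

The black module is stuck in the yellow test socket. Take the red-handled push-out punch from its stand, put its rod down through the access hole in the top of the yellow socket and, still holding the handle, push the module right out so that it drops into the socket's own catch tray; then let go of the punch, leaving it upright in that hole with its collar resting on the socket. Leave the module in the white socket where it is.

Things in the scene. Friction and masses are not known exactly. Their poses are not given: they have to be found in the camera images.
- punch: push-out punch, 120 g, hanging upright by its collar in a blue stand (70 x 70 x 38 mm high, hole 24 mm). From the tip up: steel rod 12 mm thick, 33 mm long; collar 40 mm across, 6 mm thick; red round handle 24 mm across, 64 mm tall. Origin: tip of the rod; z up along the punch. At the start the tip is 5 mm, the handle 44 to 108 mm above the table.
- yellow_socket: yellow test socket, fixed: head 80 x 80 mm on four legs over a 100 x 100 mm padded catch tray (pad 18 mm up). Top plate 8 mm thick, upper face 78 mm above the table, round access hole 30 mm across in its centre. Two spring clips under the plate grip the module; open below. Origin: on the hole's axis at table height; z up. Collar down on the plate, the punch's tip is 45 mm above the table.
- yellow_module: the stuck module: black round plug 50 mm across, 24 mm high, 80 g, tapered below, white label on top seen through the access hole. Origin: its centre, 56 mm above the table while stuck, its top 10 mm below the socket's upper face. Pushing it takes 5 to 15 N for 10 to 15 mm, then it drops to the tray. The punch pushed in to its collar gets it right out and clears it as it lies in the tray.
- white_module: an identical module stuck in an identical but white socket: to be left alone. Origin: its centre, on the axis of the white socket's hole, 56 mm above the table.
Mind the look-alikes: they are no part of the job. What is meant by the punch is not green, and is the larger of those in its own colour.

How it is judged:
By the outcome, as a careful person would: the job done as asked, in the order asked, and still so for the second after the job is handed in, with the robot touching nothing.
It also fails if it takes over 32 s, if anything falls off the work surface, if the arm or the gripper's body presses on something with over 40 N, if the wrist force passes 120 N, or if a joint passes its speed limit or range.

ROBOT

A 7-joint arm with a two-finger parallel gripper is mounted at the origin on the work surface. World frame = base frame: x ahead of the robot, y to its left, z up, the work surface at z = 0. Lengths are in m, angles in degrees, forces in N, time in s.
With the tool pointing down it reaches from about 0.4 to 0.875 m from the base axis. Payload 6.5 kg.
Tool frame: the origin (TCP) lies where the fingers leave the gripper's body, on its centre line; the fingertips stand 73 mm ahead of it and the grasp point (between the pads) lies 54 mm ahead of it (tcp_to_grasp is the distance from the TCP to the grasp point, in m); z points along the fingers, y is the line along which they close (so a half turn about z gives the same grasp; the last joint's range is limited). The gripper opens to 85 mm and grips with 20 to 120 N. Pads are 22 mm wide; open, the fingers measure 114 mm over their backs; the gripper's body (76 mm by 85 mm) begins 54 mm behind the grasp point. The pads swing forward as they close: fully open they stand 13 mm farther back than shut.
Start: joints at [67.082, 30.733, -0.252, 88.115, 0.149, 61.152, -4.079], TCP at [0.213, -0.614, 0.304] pointing down, gripper open.
Joint ranges: [-154.64, 154.64], [-21.42, 123.67], [-72.66, 72.17], [13.99, 137.28], [-74.86, 254.86], [10.95, 109.41], [-158.01, 158.01]. Speed limits (degrees/s): [136.94, 136.94, 180, 180, 180, 180, 180].

INTERFACE

Orientations are given as [roll, pitch, yaw] about the fixed x, y, z axes, in that order (R = Rz(yaw) Ry(pitch) Rx(roll)).
In Python, from workcell import state, capture, get_calibration, close_job, tcp_to_grasp gives the robot as it stands.
- The arm moves only by the tool play_rows, never from a script. Its argument "rows" is one flat list of numbers, 7 for each row, row after row: the shift along the world's x, y, z in mm, then the turn, a rotation vector about the world's x, y, z in degrees, then the finger opening in mm, from 0 to 85.4. A call has 1 to 12 rows; each row is the pose to reach, as a shift and turn from the pose commanded when the call began; what a row does not reach only later rows make up. A row lasts 1/12 s, in which the tool goes at most 41.7 mm and 7.16 degrees, less where a joint would pass 70% of its speed; a pose out of reach is approached as far as the arm can. A call with a gripper value outside its range is refused whole. The fingers move at their own pace and stop on an object; "newtons" is the grip in N (left out, the last holds). Time passes only in rows, so rows that repeat a pose let the fingers close. It gives the time, the measured TCP pose, the force, the opening and the grip force at its end, in the units of the state.
- state(): the state, without advancing time (a new reading comes with each control period).
- capture(name): name is "scene" or "side" or "wrist"; returns the picture (480x640x3 uint8, red, green, blue); there is no depth.
- get_calibration(name): a dict with "fx", "fy", "cx", "cy" (pixels), "xyz" and "orientation" of the camera in the world; the wrist camera has in their place "tool_from_camera" (4x4, takes a point from camera to tool coordinates, whose origin is the TCP and whose axes are the flange's). Camera axes: x right, y down, z forward; pixel columns grow to the right and rows downward; lengths in m; the calibration is good to about 2 mm. A picture is of the moment at which its call begins: read the wrist's pose just before it. get_calibration takes no time and is no camera call.
- close_job(): hands the job in; it is judged then, once.
The state is a dict: "t": time; "qpos": joint angles; "joint_vel": joint speeds; "joint_efforts": joint torques, N m; "ee_pos": TCP position; "eef_rot": TCP orientation; "wrist_force": force on the tool from outside, world axes, zero at the start; "moment": the same for the moment, N m; "finger_gap": finger opening in m; "gripper_force": force on a finger pad.
Only numpy, scipy, OpenCV 4.12 (cv2) and the standard library are available. Lean on these libraries where they do the work, as an engineer would, in place of code of your own. Each camera call takes 0.05 s, during which the arm holds its last target. There are 200 camera calls.

## Working session

There is one attempt and no reset: what is moved stays moved. The work goes in short steps, Python scripts to look and compute and a tool call to move; the robot and the scene stay as the last step left them, time stands still between calls to the robot, and variables do not carry over. Pictures are saved under pics/ and viewed, at most 10 in all, crops included, and the job is handed in when it is done.

Besides the shell and the picture viewer there is one more tool, called after "Call:" as name(argument=value, ...) on one line, values as JSON. play_rows: Moves the arm, as the interface text tells. Its arguments: {"type":"object","properties":{"rows":{"type":"array"},"newtons":{"type":"number"}},"required":["rows"]}

```bash
mkdir -p pics; python3 - <<'E'
from workcell import *
import cv2
s=state();print(s['t'],s['ee_pos'],s['eef_rot'],s['wrist_force'],s['finger_gap'],tcp_to_grasp)
for n in("scene","side"):
    im=capture(n);cv2.imwrite(f"pics/{n}0.png",im[...,::-1]);print(n,get_calibration(n))
print(get_calibration("wrist"))
E
```

```text
0.0 [ 0.21278828 -0.61365244  0.30300571] [-1.79901271e+02  9.02808774e-03  1.91313730e+01] [-0.73506575 -0.40059385 -0.2628661 ] 0.0854025854035458 0.0539
scene {'fx': 531.4558497582615, 'fy': 531.4558497582615, 'cx': 321.20306812008806, 'cy': 239.69293343912955, 'xyz': array([ 0.77862016, -0.38537196,  0.6785718 ]), 'orientation': array([-142.069469  ,    0.66402012,   29.25271065])}
side {'fx': 458.095255264034, 'fy': 458.095255264034, 'cx': 324.6912414509785, 'cy': 236.59766554948175, 'xyz': array([0.37001844, 0.48348995, 0.60730911]), 'orientation': array([-138.07547142,   -0.94945769, -160.79603713])}
{'fx': 355.688122748592, 'fy': 355.688122748592, 'cx': 321.04924443127993, 'cy': 244.0833288426962, 'tool_from_camera': array([[-8.73075654e-05, -9.58808412e-01, -2.84053554e-01,
         7.24560697e-02],
       [ 9.99999918e-01,  2.84151370e-05, -4.03276879e-04,
         5.49586936e-04],
       [ 3.94736685e-04, -2.84053566e-01,  9.58808331e-01,
        -6.89382557e-02],
       [ 0.00000000e+00,  0.00000000e+00,  0.00000000e+00,
         1.00000000e+00]])}
```

View pics/scene0.png

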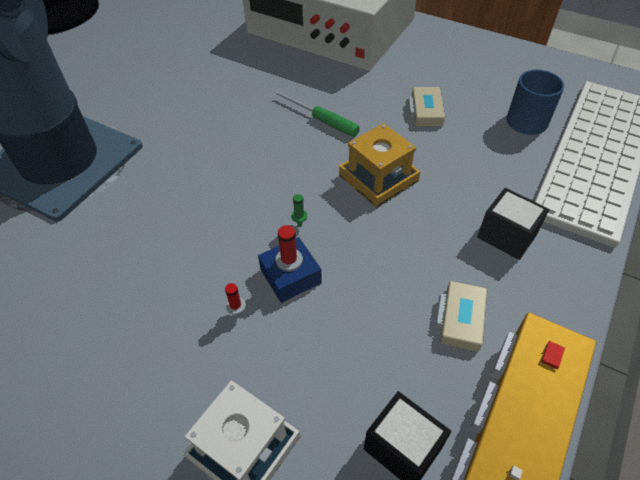

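View pics/side0.png

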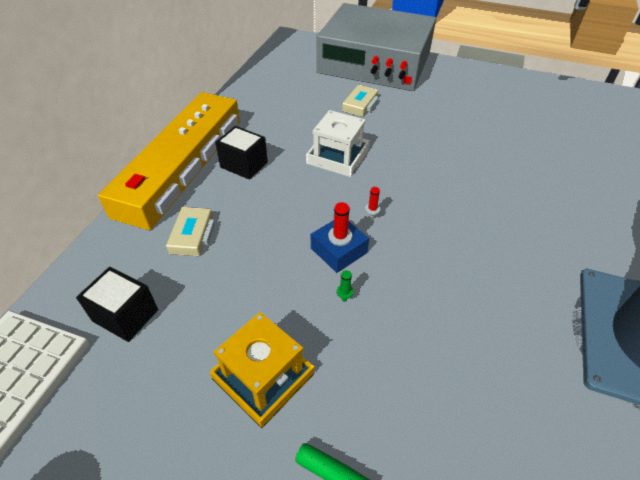

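The scene view shows the red punch in the blue stand (handle about 288,245) and the yellow socket hole at (382,147). In the side view they are at (341,220) and (259,352). Next I measure both by ray casting.

```bash
cat > h.py <<'E'
import numpy as np,cv2
from scipy.spatial.transform import Rotation as R
def rot(o): return R.from_euler('xyz',o,degrees=True).as_matrix()
def ray(c,uv,pose=None):
    d=np.array([(uv[0]-c['cx'])/c['fx'],(uv[1]-c['cy'])/c['fy'],1])
    if pose is None: return np.array(c['xyz']),rot(c['orientation'])@d
    T=c['tool_from_camera'];M=rot(pose[1])
    return np.array(pose[0])+M@T[:3,3],M@T[:3,:3]@d
def onz(r,z): return r[0]+r[1]*(z-r[0][2])/r[1][2]
def tri(r1,r2):
    A=np.c_[r1[1],-r2[1]];s=np.linalg.lstsq(A,r2[0]-r1[0],rcond=None)[0]
    a,b=r1[0]+s[0]*r1[1],r2[0]+s[1]*r2[1];return (a+b)/2,np.linalg.norm(a-b)
def mask(rgb,col):
    h,s,v=cv2.split(cv2.cvtColor(rgb,cv2.COLOR_RGB2HSV))
    if col=='red': m=((h<6)|(h>174))&(s>150)&(v>60)
    if col=='yellow': m=(h>14)&(h<28)&(s>150)&(v>60)
    if col=='blue': m=(h>105)&(h<125)&(s>150)
    return m.astype(np.uint8)
def blob(m,near):
    n,l,st,c=cv2.connectedComponentsWithStats(m)
    i=1+min(range(n-1),key=lambda i:np.hypot(*(c[i+1]-near))+(1e4 if st[i+1,4]<60 else 0))
    return (l==i).astype(np.uint8),c[i],st[i]
def hole(m,near):
    cs,hi=cv2.findContours(m,cv2.RETR_CCOMP,cv2.CHAIN_APPROX_NONE)
    k=[c for c,q in zip(cs,hi[0]) if q[3]>=0 and len(c)>20]
    c=min(k,key=lambda c:np.hypot(*(c.mean(axis=(0,1))-near)))
    return cv2.fitEllipse(c)
E
python3 - <<'E'
from h import *
from workcell import get_calibration
P={'scene':((288,245),(382,147),(290,272)),'side':((341,220),(259,352),(340,243))}
rs={}
for n in P:
    im=cv2.imread(f'pics/{n}0.png')[...,::-1].copy();c=get_calibration(n)
    b,ce,st=blob(mask(im,'red'),P[n][0]);e=hole(mask(im,'yellow'),P[n][1])
    print(n,'red',ce,st,'hole',e)
    rr,rh=ray(c,ce),ray(c,e[0]);rs[n]=(rr,rh)
    print(onz(rr,.076),onz(rh,.078))
    # hole diameter check & socket yaw from plate's quad
    y,_,_=blob(mask(im,'yellow'),P[n][1])
    cs,_=cv2.findContours(y,cv2.RETR_EXTERNAL,cv2.CHAIN_APPROX_NONE)
    q=cv2.approxPolyDP(cs[0],4,True)[:,0];print('outline on z=.078/0');
    for p in q: print(p,onz(ray(c,p),.078)[:2].round(3),onz(ray(c,p),.0)[:2].round(3))
    bl,bc,bs=blob(mask(im,'blue'),P[n][2]);cs,_=cv2.findContours(bl,cv2.RETR_EXTERNAL,cv2.CHAIN_APPROX_NONE)
    q=cv2.approxPolyDP(cs[0],3,True)[:,0]
    for p in q: print('blue',p,onz(ray(c,p),.038)[:2].round(3),onz(ray(c,p),.0)[:2].round(3))
for i in(0,1): print(tri(rs['scene'][i],rs['side'][i]))
E
```

```text
scene red [287.80122324 251.07033639] [279 238  17  26 327] hole ((381.3321228027344, 146.4862823486328), (11.271767616271973, 19.457914352416992), 93.24510192871094)
[ 0.51155368 -0.01957952  0.076     ] [0.53550819 0.23827949 0.078     ]
outline on z=.078/0
[380 125] [0.51  0.286] [0.475 0.374]
[353 140] [0.487 0.23 ] [0.449 0.31 ]
[354 145] [0.494 0.22 ] [0.457 0.299]
[349 142] [0.483 0.223] [0.445 0.301]
[350 159] [0.504 0.187] [0.468 0.261]
[340 165] [0.496 0.167] [0.459 0.239]
[346 180] [0.52  0.142] [0.486 0.21 ]
[375 198] [0.576 0.129] [0.55  0.196]
[376 205] [0.584 0.117] [0.559 0.182]
[416 180] [0.616 0.194] [0.595 0.27 ]
[418 173] [0.613 0.21 ] [0.591 0.287]
[409 159] [0.588 0.233] [0.563 0.313]
[414 147] [0.583 0.263] [0.558 0.347]
[408 148] [0.576 0.256] [0.549 0.339]
[408 142] [0.57  0.269] [0.543 0.354]
blue [298 238] [0.495 0.032] [0.479 0.057]
blue [303 263] [ 0.526 -0.004] [0.511 0.018]
blue [295 271] [ 0.523 -0.022] [ 0.508 -0.001]
blue [285 273] [ 0.512 -0.033] [ 0.496 -0.012]
blue [277 268] [ 0.497 -0.031] [ 0.48 -0.01]
blue [274 256] [ 0.481 -0.014] [0.464 0.008
[... 1028 characters left out ...]
47] [0.483 0.22 ] [0.5   0.182]
blue [332 221] [ 0.529 -0.041] [ 0.54  -0.076]
blue [311 234] [ 0.553 -0.   ] [ 0.565 -0.032]
blue [311 248] [0.542 0.029] [ 0.554 -0.002]
blue [337 271] [0.487 0.059] [0.495 0.031]
blue [366 252] [0.455 0.006] [ 0.461 -0.026]
blue [368 238] [ 0.46  -0.024] [ 0.466 -0.058]
blue [349 223] [ 0.5   -0.046] [ 0.509 -0.082]
blue [352 240] [ 0.484 -0.011] [ 0.492 -0.044]
blue [344 246] [0.493 0.006] [ 0.501 -0.026]
blue [333 245] [0.51 0.01] [ 0.52  -0.021]
blue [327 238] [ 0.525 -0.001] [ 0.535 -0.033]
(array([ 0.50833215, -0.01674838,  0.070833  ]), np.float64(0.0019265593473752362))
(array([0.53400104, 0.24250919, 0.07399276]), np.float64(0.00026562810084499534))
```

Call:
play_rows(rows=[6,12,0,0,0,0,85,20,40,0,0,0,0,85,38,77,0,0,0,0,85,56,114,0,0,0,0,85,74,151,0,0,0,0,85,92,188,0,0,0,0,85,110,225,0,0,0,0,85,128,262,0,0,0,0,85,146,299,0,0,0,0,85,164,336,0,0,0,0,85,182,373,0,0,0,0,85,200,410,0,0,0,0,85])

```text
t: 1.1
ee_pos: [0.4132, -0.2022, 0.3039]
eef_rot: [180.0, 0.0, 19.1]
wrist_force: [0.7, -0.2, -0.4]
finger_gap: 0.0851
gripper_force: 0.0
```

Call:
play_rows(rows=[18,37,0,0,0,0,85,36,74,0,0,0,0,85,54,111,0,0,0,0,85,72,144,0,0,0,0,85,85,170,0,0,0,0,85,92,185,0,0,0,0,85,95,188,0,0,0,0,85,95,188,0,0,0,0,85,95,188,0,0,0,0,85])

```text
t: 1.85
ee_pos: [0.5075, -0.0174, 0.3035]
eef_rot: [180.0, 0.1, 19.1]
wrist_force: [-0.3, -0.4, 0.4]
finger_gap: 0.085
gripper_force: 0.0
```

```bash
python3 - <<'E'
from h import *
from workcell import *
s=state();print(s['t'],s['ee_pos'],s['eef_rot'],s['wrist_force'],s['joint_vel'])
im=capture("wrist");cv2.imwrite("pics/w1.png",im[...,::-1])
c=get_calibration('wrist');p=(s['ee_pos'],s['eef_rot'])
n,l,st,ce=cv2.connectedComponentsWithStats(mask(im,'red'))
for i in range(1,n):
    if st[i,4]>40: print(ce[i],st[i],onz(ray(c,ce[i],p),.108),onz(ray(c,ce[i],p),.076))
E
```

```text
1.85 [ 0.50745476 -0.01743507  0.30353357] [1.79975424e+02 7.72742717e-02 1.90610599e+01] [-0.28091254 -0.4129209   0.42053311] [ 1.06308566 -0.55701987  0.67124175  0.51188825 -0.08759447 -0.05628022
 -0.08640877]
[309.05       214.74166667] [301 209  17  15 120] [ 0.52074025 -0.00378778  0.108     ] [ 0.51402771 -0.00494449  0.076     ]
[311.15877863 235.58015267] [297 222  30  28 655] [ 0.50577347 -0.01050919  0.108     ] [ 0.49724933 -0.01247947  0.076     ]
[391.2991453  275.23931624] [386 268  13  16 117] [ 0.49559899 -0.08126355  0.108     ] [ 0.48584333 -0.091798    0.076     ]
[400.35820896 289.34328358] [392 282  17  16 201] [ 0.48669513 -0.0927909   0.108     ] [ 0.47586174 -0.10472063  0.076     ]
```

View pics/w1.png

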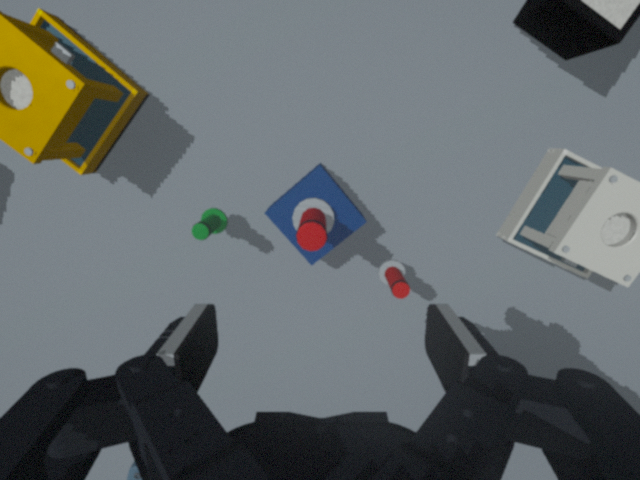

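The wrist view shows the handle top at (312,236), the yellow hole at (16,90) and look-alikes about 85 mm to either side. The best estimate for the punch is (0.507, -0.012), which agrees across the cameras. I'll descend with the fingers at 60 mm.

Call:
play_rows(rows=[0,2,-10,0,0,0,60,0,5,-30,0,0,0,60,0,5,-60,0,0,0,60,0,5,-90,0,0,0,60,0,5,-115,0,0,0,60,0,5,-135,0,0,0,60,0,5,-150,0,0,0,60,0,5,-160,0,0,0,60,0,5,-167,0,0,0,60,0,5,-167,0,0,0,60])

```text
t: 2.73
ee_pos: [0.5071, -0.0117, 0.1357]
eef_rot: [-180.0, 0.1, 19.1]
wrist_force: [0.4, 0.6, 0.2]
finger_gap: 0.06
gripper_force: 0.0
```

```bash
python3 - <<'E'
from h import *
from workcell import *
s=state();print(s['t'],s['ee_pos'],s['wrist_force'])
im=capture("wrist");a=capture("scene");cv2.imwrite("pics/w2.png",np.hstack([im[...,::-1][:,100:540],cv2.resize(a[180:330,210:370],None,fx=2.2,fy=3.2)[...,::-1]]))
E
```

```text
2.7333 [ 0.5071481  -0.01166773  0.13573024] [0.4263591  0.57994049 0.17150942]
```

View pics/w2.png

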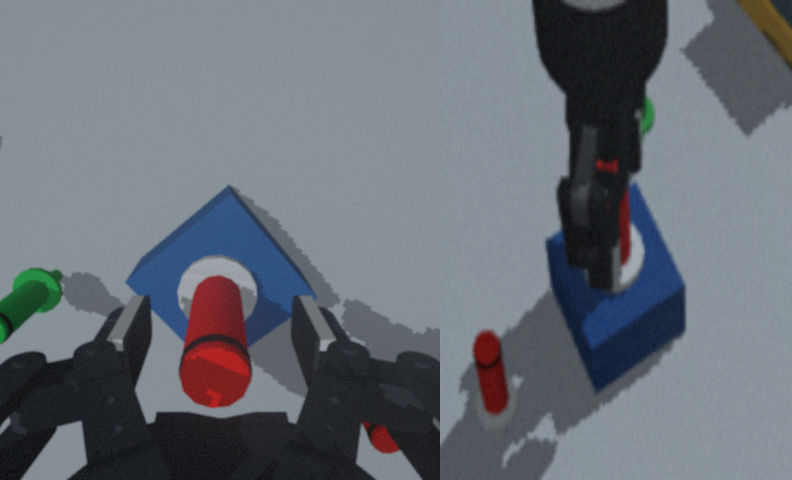

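The handle sits centred between the pads, with the cap at about (215,375) in the cropped view, within 2 mm of the tool axis. I'll close and lift.

Call:
play_rows(rows=[0,0,0,0,0,0,15,0,0,0,0,0,0,15,0,0,0,0,0,0,15,0,0,0,0,0,0,15,0,0,0,0,0,0,15,0,0,0,0,0,0,15], newtons=70)

```text
t: 3.33
ee_pos: [0.5084, -0.011, 0.1377]
eef_rot: [180.0, -0.1, 19.1]
wrist_force: [-1.1, 0.6, 6.8]
finger_gap: 0.0226
gripper_force: 68.1
```

Call:
play_rows(rows=[0,0,4,0,0,0,15,0,0,12,0,0,0,15,0,0,25,0,0,0,15,0,0,45,0,0,0,15,0,0,70,0,0,0,15,0,0,95,0,0,0,15,0,0,115,0,0,0,15,0,0,125,0,0,0,15,0,0,130,0,0,0,15])

```text
t: 4.08
ee_pos: [0.5085, -0.0111, 0.2687]
eef_rot: [179.9, -0.1, 19.1]
wrist_force: [-0.3, 0.1, -1.7]
finger_gap: 0.0223
gripper_force: 68.5
```

Call:
play_rows(rows=[1,10,0,0,0,0,15,4,30,0,0,0,0,15,8,60,0,0,0,0,15,13,95,0,0,0,0,15,18,125,0,0,0,0,15,22,150,0,0,0,0,15,24,168,0,0,0,0,15,26,178,0,0,0,0,15,26,183,0,0,0,0,15,26,183,0,0,0,0,15,26,183,0,0,0,0,15])

```text
t: 5.0
ee_pos: [0.5337, 0.1707, 0.2662]
eef_rot: [180.0, 0.1, 19.1]
wrist_force: [-0.4, -1.6, -1.3]
finger_gap: 0.0224
gripper_force: 68.5
```

```bash
python3 - <<'E'
from h import *
from workcell import *
s=state();print(s['t'],s['ee_pos'],s['eef_rot'],s['wrist_force'],s['joint_vel'].round(1))
im=capture("wrist");cv2.imwrite("pics/w3.png",im[...,::-1])
c=get_calibration('wrist');p=(s['ee_pos'],s['eef_rot'])
m=mask(im,'yellow');cs,hi=cv2.findContours(m,cv2.RETR_CCOMP,cv2.CHAIN_APPROX_NONE)
for k,q in zip(cs,hi[0]):
    if q[3]>=0 and len(k)>20:
        e=cv2.fitEllipse(k);print(e,onz(ray(c,e[0],p),.078))
E
```

```text
5.0 [0.53368621 0.17071077 0.2662096 ] [1.79955349e+02 9.28163398e-02 1.90715835e+01] [-0.42030749 -1.62835856 -1.33600642] [ 1.  -0.6  0.6  0.2  0.   0.   0.1]
((235.90675354003906, 268.5798034667969), (10.230134010314941, 10.883118629455566), 156.43406677246094) [0.49006893 0.22435857 0.078     ]
((164.52865600585938, 212.62391662597656), (10.8106050491333, 11.452962875366211), 134.66339111328125) [0.51531287 0.28538472 0.078     ]
((291.3769836425781, 205.0), (10.904163360595703, 10.979569435119629), 90.0) [0.55113495 0.19904248 0.078     ]
((229.51629638671875, 207.0435791015625), (38.49604797363281, 43.42318344116211), 131.70361328125) [0.53492231 0.24133772 0.078     ]
((218.4986572265625, 142.75750732421875), (11.14008903503418, 12.123726844787598), 151.0703125) [0.57624104 0.26020331 0.078     ]
((270.91497802734375, 161.99658203125), (19.436017990112305, 133.95167541503906), 131.69744873046875) [0.57562996 0.22200878 0.078     ]
```

View pics/w3.png

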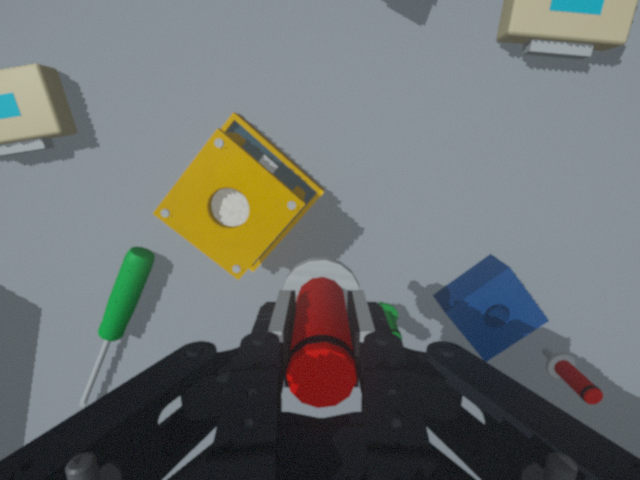

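The wrist view shows the hole at (230,207), which maps to (0.535, 0.241). The mean of the four screws gives (0.533, 0.242), so the two agree. The punch is hanging straight, so I'll move over the hole.

Call:
play_rows(rows=[0,5,0,0,0,0,15,0,18,0,0,0,0,15,1,35,0,0,0,0,15,1,52,0,0,0,0,15,1,64,-5,0,0,0,15,1,70,-12,0,0,0,15,1,71,-22,0,0,0,15,1,71,-30,0,0,0,15,1,71,-35,0,0,0,15,1,71,-35,0,0,0,15,1,71,-35,0,0,0,15,1,71,-35,0,0,0,15])

```text
t: 6.05
ee_pos: [0.5353, 0.2424, 0.2321]
eef_rot: [180.0, -0.0, 19.1]
wrist_force: [-0.8, 0.9, -0.9]
finger_gap: 0.0225
gripper_force: 68.6
```

```bash
python3 - <<'E'
from h import *
from workcell import *
s=state();print(s['t'],s['ee_pos'],s['eef_rot'],s['wrist_force'])
a=capture("scene");b=capture("side")
A=cv2.resize(a[80:220,310:440],None,fx=3,fy=3);B=cv2.resize(b[250:430,190:320],None,fx=3,fy=2.333333)
print(A.shape,B.shape)
cv2.imwrite("pics/v4.png",np.hstack([A[:420],B[:420]])[...,::-1])
E
```

```text
6.05 [0.53529442 0.2423881  0.23209741] [ 1.79989602e+02 -2.00305366e-02  1.90766084e+01] [-0.76270878  0.90341212 -0.8500062 ]
(420, 390, 3) (420, 390, 3)
```

View pics/v4.png

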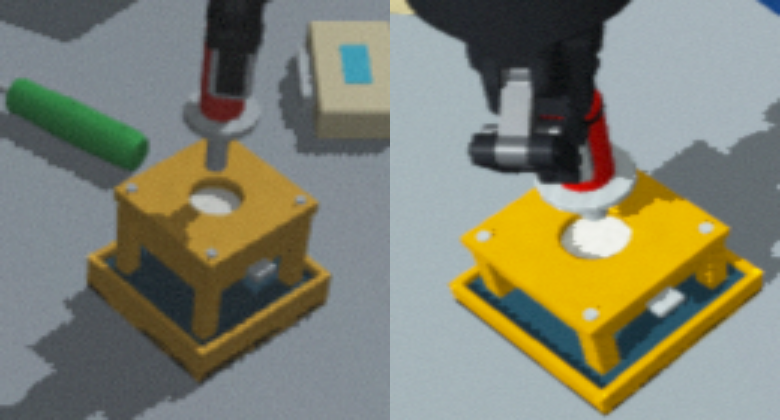

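Both views show the rod centred over the hole, with its tip 20–30 mm above it. I'll insert down to the module's top.

Call:
play_rows(rows=[0,0,-4,0,0,0,15,0,0,-10,0,0,0,15,0,0,-16,0,0,0,15,0,0,-21,0,0,0,15,0,0,-25,0,0,0,15,0,0,-27,0,0,0,15,0,0,-28,0,0,0,15,0,0,-28,0,0,0,15])

```text
t: 6.82
ee_pos: [0.5349, 0.2429, 0.2036]
eef_rot: [180.0, 0.0, 19.1]
wrist_force: [0.6, 0.4, -0.7]
finger_gap: 0.0223
gripper_force: 68.6
```

Call:
play_rows(rows=[0,0,-1,0,0,0,15,0,0,-2,0,0,0,15,0,0,-3,0,0,0,15,0,0,-4,0,0,0,15,0,0,-5,0,0,0,15,0,0,-6,0,0,0,15,0,0,-7,0,0,0,15,0,0,-8,0,0,0,15,0,0,-9,0,0,0,15,0,0,-10,0,0,0,15])

```text
t: 7.65
ee_pos: [0.5358, 0.2432, 0.195]
eef_rot: [-180.0, -0.1, 19.1]
wrist_force: [-0.5, -0.3, -0.8]
finger_gap: 0.0225
gripper_force: 68.9
```

Call:
play_rows(rows=[0,0,-1,0,0,0,15,0,0,-2,0,0,0,15,0,0,-3,0,0,0,15,0,0,-4,0,0,0,15,0,0,-5,0,0,0,15,0,0,-6,0,0,0,15])

```text
t: 8.15
ee_pos: [0.5359, 0.2429, 0.1887]
eef_rot: [180.0, -0.1, 19.1]
wrist_force: [0.8, -1.4, 6.5]
finger_gap: 0.0225
gripper_force: 69.1
```

Call:
play_rows(rows=[0,0,-1,0,0,0,15,0,0,-2,0,0,0,15,0,0,-3,0,0,0,15,0,0,-4,0,0,0,15,0,0,-5,0,0,0,15,0,0,-6,0,0,0,15])

```text
t: 8.65
ee_pos: [0.5345, 0.2428, 0.1812]
eef_rot: [-180.0, 0.1, 19.1]
wrist_force: [0.0, -0.9, -1.1]
finger_gap: 0.0231
gripper_force: 68.9
```

```bash
python3 - <<'E'
from h import *
from workcell import *
s=state();print(s['t'],s['ee_pos'],s['wrist_force'])
a=capture("scene");b=capture("side")
A=cv2.resize(a[80:220,310:440],None,fx=3,fy=3);B=cv2.resize(b[250:430,190:320],None,fx=3,fy=2.333333)
cv2.imwrite("pics/v5.png",np.hstack([A[:420],B[:420]])[...,::-1])
E
```

```text
8.65 [0.53445498 0.24276852 0.18120716] [ 0.02612588 -0.87223024 -1.08237368]
```

View pics/v5.png

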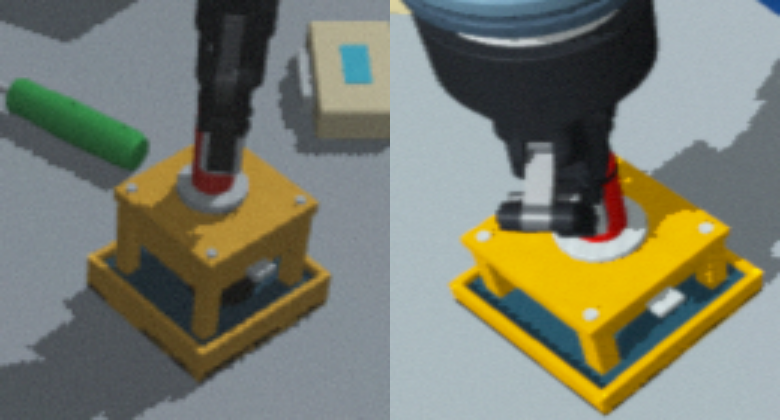

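The scene view shows the dark module now low under the socket at (235,290), and the collar is just above the plate. I'll push on until the collar seats.

Call:
play_rows(rows=[0,0,-1,0,0,0,15,0,0,-2,0,0,0,15,0,0,-3,0,0,0,15,0,0,-3,0,0,0,15])

```text
t: 9.08
ee_pos: [0.5348, 0.2428, 0.1786]
eef_rot: [180.0, 0.0, 19.1]
wrist_force: [-0.5, 0.3, -1.2]
finger_gap: 0.0226
gripper_force: 68.9
```

Call:
play_rows(rows=[0,0,-1,0,0,0,15,0,0,-1,0,0,0,15,0,0,-2,0,0,0,15,0,0,-2,0,0,0,15])

```text
t: 9.42
ee_pos: [0.5351, 0.243, 0.1777]
eef_rot: [180.0, -0.0, 19.1]
wrist_force: [-2.1, -1.6, 5.9]
finger_gap: 0.0228
gripper_force: 69.8
```

The collar has seated, with a 6 N upward reaction. I'll check the module before letting go.

```bash
python3 - <<'E'
from workcell import *
import cv2,numpy as np
a=capture("scene");b=capture("side")
A=cv2.resize(a[140:210,330:430],None,fx=4,fy=6,interpolation=cv2.INTER_CUBIC);B=cv2.resize(b[320:425,205:305],None,fx=4,fy=4,interpolation=cv2.INTER_CUBIC)
cv2.imwrite("pics/v6.png",np.clip(np.hstack([A[:420],B[:420]])[...,::-1]*1.6,0,255))
E
```

```text
[ WARN:0@1.121] global loadsave.cpp:1063 imwrite_ Unsupported depth image for selected encoder is fallbacked to CV_8U.
```

View pics/v6.png

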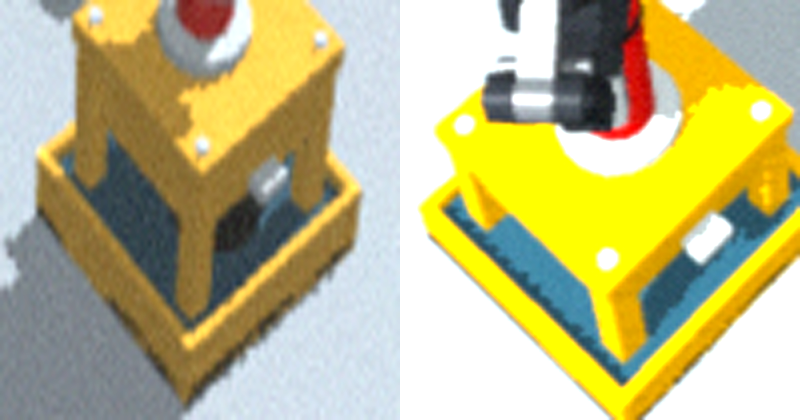

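The black module is visible low in the tray at (235,235) in the left crop, and the collar is flat on the plate. I'll release and retreat.

Call:
play_rows(rows=[0,0,0.5,0,0,0,20,0,0,0.5,0,0,0,27,0,0,0.5,0,0,0,32,0,0,0.5,0,0,0,45,0,0,0.5,0,0,0,60,0,0,0.5,0,0,0,60,0,0,0.5,0,0,0,60,0,0,0.5,0,0,0,60], newtons=20)

```text
t: 10.18
ee_pos: [0.5349, 0.2429, 0.1774]
eef_rot: [-180.0, 0.0, 19.1]
wrist_force: [-0.4, -1.3, -0.5]
finger_gap: 0.0596
gripper_force: 0.0
```

Call:
play_rows(rows=[0,0,4,0,0,0,60,0,0,12,0,0,0,60,0,0,25,0,0,0,60,0,0,45,0,0,0,60,0,0,70,0,0,0,60,0,0,95,0,0,0,60,0,-10,115,0,0,0,60,0,-30,125,0,0,0,60,0,-60,130,0,0,0,60,0,-80,130,0,0,0,60,0,-90,130,0,0,0,60,0,-90,130,0,0,0,60])

```text
t: 11.18
ee_pos: [0.5354, 0.1503, 0.3083]
eef_rot: [179.9, -0.0, 18.9]
wrist_force: [-0.6, 0.7, -0.7]
finger_gap: 0.0601
gripper_force: 0.0
```

```bash
python3 - <<'E'
from h import *
from workcell import *
s=state();print(s['t'],s['ee_pos'],s['wrist_force'])
c=get_calibration('scene');a=capture("scene");b=capture("side")
for z in(.018,.044): print(onz(ray(c,(388.7,181)),z))
A=cv2.resize(a[80:220,310:440],None,fx=3,fy=3);B=cv2.resize(b[250:430,190:320],None,fx=3,fy=2.333333)
cv2.imwrite("pics/v7.png",np.hstack([A[:420],B[:420]])[...,::-1])
E
```

```text
11.1833 [0.53541536 0.15026596 0.30832811] [-0.61273819  0.66360984 -0.69344781]
[0.55964151 0.22763987 0.018     ]
[0.56826048 0.20351182 0.044     ]
```

View pics/v7.png

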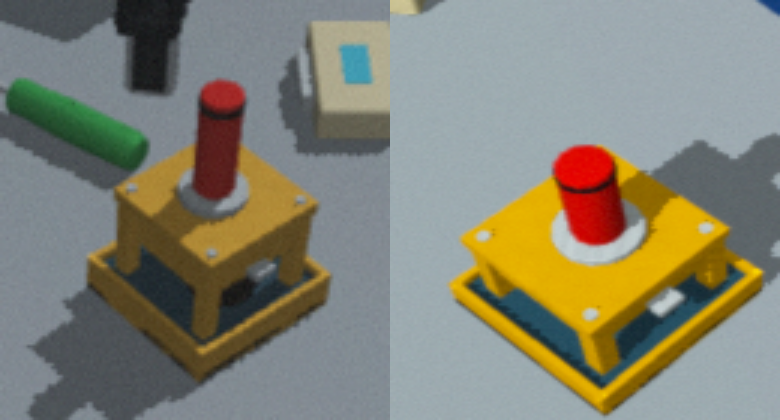

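The punch stands upright with its collar flat on the plate. The module's visible lower edge only fits a plug lying on the tray pad: about 29 mm off-axis at pad height, against an impossible 52 mm if it were still stuck.

```bash
python3 -c "
from workcell import *
print(close_job())"
```

```text
the job is handed in; nothing more can be done
None
```

I pushed the module out into the yellow socket's catch tray, left the punch upright in the hole with its collar on the plate, didn't touch the white socket, and handed in the job at about 11 s; no verdict came back.

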